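# Unstack the order and pack each gift box into its carton

### The arm

A 7-joint arm with a two-finger parallel gripper is mounted at the origin on the work surface. World frame = base frame: x ahead of the robot, y to its left, z up, the work surface at z = 0. Lengths are in m, angles in rad, forces in N, time in s.
With the tool pointing down it reaches from about 0.35 to 0.9 m from the base axis. Payload 8.1 kg.
Tool frame: the origin (TCP) lies midway between the tips of the shut fingers; the grasp point (between the pads) lies arm.grip_point_offset behind it (arm.grip_point_offset is the distance from the TCP to the grasp point, in m); y points along the fingers, z is the direction in which the jaws open and shut, and the axes are right-handed (so a half turn about y gives the same grasp; the last joint's range is limited). The gripper opens to 92 mm and grips with 3 to 60 N. Pads are 19 mm wide; open, the fingers measure 130 mm over their backs; the gripper's body (75 mm by 190 mm) begins 47 mm behind the grasp point.
Start: joints at [-1.318, 0.434, 0.025, 1.573, -0.012, 1.134, -0.075], TCP at [0.218, 0.586, 0.227] pointing down, gripper open.
Joint ranges: [-2.62, 2.62], [-0.44, 2.09], [-1.27, 1.32], [0.08, 2.57], [-1.32, 4.46], [0.12, 2], [-2.74, 2.74]. Speed limits (rad/s): [2.22, 2.22, 3.01, 3.01, 3.14, 3.14, 3.14].

### API

Orientations are given as a rotation vector (axis times angle).
In Python, from cell import arm, get_image, camera_info gives the robot as it stands.
- The arm moves only by the tool carry_out, never from a script. Its argument "steps" is one flat list of numbers, 5 for each row, row after row: the opening, from 0 (shut) to 1 (fully open), then the shift along the world's x, y, z in units of 0.1 m (1.0 is 0.1 m), then the turn about the world's z in units of 45 degrees (1.0 is 45 degrees). In form: [hand, dx, dy, dz, spin, hand, dx, dy, dz, spin, ...]. A call has 1 to 12 rows; each row is the pose to reach, as a shift and turn from the pose commanded when the call began; what a row does not reach only later rows make up. A row lasts 1/10 s, in which the tool goes at most 50 mm and 8.59 degrees, less where a joint would pass 70% of its speed; a pose out of reach is approached as far as the arm can. A call with a number of a shift or a turn outside -1 to 1 is refused whole. A call with a gripper value outside its range is refused whole. The fingers move at their own pace and stop on an object; "grip_force" is the grip in N (left out, the last holds). Time passes only in rows, so rows that repeat a pose let the fingers close. It gives the time, the measured TCP pose, the force and the opening at its end, in the units of the state.
- arm.observe(): the state, without advancing time (a new reading comes with each control period).
- get_image(name): name is "scene" or "side" or "wrist"; returns (picture, depth): 384x512x3 uint8, red, green, blue; 384x512 float32, m along the optical axis (not along the pixel's ray), 0 where there is no reading.
- camera_info(name): a dict with "fovy" (degrees; the focal length in pixels is half the picture's height over the tangent of half this angle, whatever the lens; pixels are square), "cx", "cy" (the principal point, pixels), "R" (3x3) and "t" (3): a world point X has camera coordinates R X + t; the wrist camera has in their place "tool_from_camera" (4x4, takes a point from camera to tool coordinates, whose origin is the TCP and whose axes are the tool frame's). Camera axes: x right, y down, z forward; pixel columns grow to the right and rows downward; lengths in m; the calibration is good to about 2 mm. A picture is of the moment at which its call begins: read the wrist's pose just before it. camera_info takes no time and is no camera call.
- arm.sign_off(): hands the job in, once; it reports no verdict.
The state is a dict: "clock": time; "joints": joint angles; "dq": joint speeds; "joint_efforts": joint torques, N m; "position": TCP position; "ee_rot": TCP orientation; "force": force on the tool from outside, world axes, zero at the start; "ft_torque": the same for the moment, N m; "width": opening from 0.0 (shut) to 1.0 (fully open).
Only numpy, scipy, OpenCV 4.12 (cv2) and the standard library are available. Lean on these libraries where they do the work, as an engineer would, in place of code of your own. Each camera call takes 0.05 s, during which the arm holds its last target. There are 200 camera calls.

### The job

Pack the order that is stacked on the bench: put the order handheld lying on top of the stack squarely onto its sloped stand, screen facing out and keypad end down against the lip, then set each gift box, lid up, flat on the floor of the open carton cut to its size. Lower everything into place rather than dropping it, do not tip the boxes over, and leave the tape dispenser and the tape roll where they are.

Things in the scene. Friction and masses are not known exactly. Their poses are not given: they have to be found in the camera images.
- gift_large: large gift box, dark green with a thin gold line: rigid, closed, lid and base one piece, 230 x 68 x 40 mm tall; below the upper 18 mm (lid) it is 1 mm narrower all round. Bottom of the stack, on the bench. Origin: centre of its underside; x along its length, y across its width, z up. 0.1 to 0.45 kg. Grip across its width.
- gift_medium: medium gift box, royal blue with a thin gold line: rigid, closed, lid and base one piece, 190 x 65 x 40 mm tall; below the upper 18 mm (lid) it is 1 mm narrower all round. Second in the stack, on the green box. Origin: centre of its underside; x along its length, y across its width, z up. 0.1 to 0.45 kg. Grip across its width.
- gift_small: small gift box, coral red with a thin gold line: rigid, closed, lid and base one piece, 150 x 62 x 40 mm tall; below the upper 18 mm (lid) it is 1 mm narrower all round. Third in the stack, on the blue box, under the handheld. Origin: centre of its underside; x along its length, y across its width, z up. 0.1 to 0.45 kg. Grip across its width.
- handheld: order handheld: dark grey device 118 x 58 x 22 mm thick, light screen, small keypad of light keys (one orange) at one end, lying screen up on top of the stack. Origin: centre of its underside; x along its length from the keypad end (-x) to the scanner end (+x), y across the 58 mm, z out of the screen. 0.2 to 0.4 kg.
- carton_large: open cardboard carton base, white inside, for the large gift box, 256 x 94 mm outside, 250 x 88 mm inside, 20 mm tall overall, walls and floor 3 mm thick (the box stands 23 mm proud of it). It does not move. Origin: centre of its underside, on the bench; x along its length, y across, z up.
- carton_medium: open cardboard carton base, white inside, for the medium gift box, 216 x 91 mm outside, 210 x 85 mm inside, 20 mm tall overall, walls and floor 3 mm thick (the box stands 23 mm proud of it). It does not move. Origin: centre of its underside, on the bench; x along its length, y across, z up.
- carton_small: open cardboard carton base, white inside, for the small gift box, 176 x 88 mm outside, 170 x 82 mm inside, 20 mm tall overall, walls and floor 3 mm thick (the box stands 23 mm proud of it). It does not move. Origin: centre of its underside, on the bench; x along its length, y across, z up.
- stand: sloped stand: aluminium plate 50 mm wide on a dark foot 130 x 78 mm, 94 mm tall; does not move. The plate rises at 38 deg towards +x; a black lip 12 mm proud crosses its low (-x) end. Smooth: the handheld slides down by itself. Origin: centre of the underside; y along the lip, z up. Handheld home: its underside centre at x 0, y 0, z 58 mm here, its x axis up the slope, keypad end on the lip.
- tape_dispenser: black desk tape dispenser, 55 x 150 x 84 mm tall, beyond the work; leave it alone. Origin: centre of its underside; y along its length.
- tape_roll: brown roll of packing tape lying flat, 100 mm across, 48 mm tall, beyond the work; leave it alone. Origin: centre of its underside.
There are look-alikes about, which are no part of the job. Leave any orange or yellow look-alike of the stand alone.

How it is judged:
By the outcome, as a careful person would: the job done as asked, in the order asked, and still so for the second after the job is handed in, with the robot touching nothing.
It also fails if it takes over 118 s, if anything falls off the work surface, if the arm or the gripper's body presses on something with over 40 N, if the wrist force passes 120 N, or if a joint passes its speed limit or range.

## Working session

There is one attempt and no reset: what is moved stays moved. The work goes in short steps, Python scripts to look and compute and a tool call to move; the robot and the scene stay as the last step left them, time stands still between calls to the robot, and variables do not carry over. Pictures are saved under pics/ and viewed, about 12 in all and at most 16, crops included, and the job is handed in when it is done.

Besides the shell and the picture viewer there is one more tool, called after "Emit:" in YAML: its name, and indented under it one key for each argument. carry_out: Moves the arm, as the interface text tells. Shifts and turns lie within -1 to 1; 1 stands for 0.1 m of shift or 45 degrees of turn. Its arguments: {"type":"object","properties":{"steps":{"type":"array","items":{"type":"number"}},"grip_force":{"type":"number"}},"required":["steps"]}

```bash
ls; mkdir -p pics; cat > h.py <<'E'
import numpy as np,cv2
from scipy.spatial.transform import Rotation as Ro
from cell import arm,get_image,camera_info
def cam(n,s=None):
    i=camera_info(n);f=192/np.tan(np.radians(i["fovy"])/2)
    if "R" in i: R=np.array(i["R"]);t=np.array(i["t"]);return f,i["cx"],i["cy"],R.T,-R.T@t
    T=np.array(i["tool_from_camera"]);A=Ro.from_rotvec(s["ee_rot"]).as_matrix()
    return f,i["cx"],i["cy"],A@T[:3,:3],A@T[:3,3]+np.array(s["position"])
def ray(c,u,v,z):
    f,cx,cy,R,o=c;d=np.stack([(np.asarray(u)-cx)/f,(np.asarray(v)-cy)/f,np.ones(np.shape(u))],-1)@R.T
    return o+d*((z-o[2])/d[...,2])[...,None]
def cloud(c,D):
    f,cx,cy,R,o=c;v,u=np.mgrid[:384,:512]
    return np.stack([(u-cx)/f*D,(v-cy)/f*D,D],-1)@R.T+o
def shot(n,name):
    s=arm.observe();I,D=get_image(n);cv2.imwrite(f"pics/{name}.png",I[...,::-1]);c=cam(n,s)
    np.savez(f"pics/{name}.npz",I=I,D=D,P=cloud(c,D));return I,D,c
E
python3 - <<'E'
from h import *
for n in("scene","side","wrist"):
    I,D,c=shot(n,n+"0");print(n,c[4].round(3),c[3][:,2].round(2),camera_info(n)["fovy"],(D>0).mean())
s=arm.observe();print(s,arm.grip_point_offset);print(Ro.from_rotvec(s["ee_rot"]).as_matrix().round(3))
a=np.hstack([cv2.imread("pics/scene0.png"),cv2.imread("pics/side0.png")])
cv2.imwrite("pics/both0.png",cv2.resize(a,(800,300)))
E
```

```text
pics
scene [1.104 0.528 1.002] [-0.49 -0.39 -0.78] 56.39484246035777 0.9960072835286459
side [0.091 1.03  0.673] [ 0.36 -0.8  -0.48] 48.30379580684856 0.9959360758463541
wrist [0.15  0.611 0.383] [ 0.25 -0.1  -0.96] 67.33036681642665 0.99444580078125
{'clock': 0.15, 'joints': array([-1.31762683,  0.43505442,  0.02496398,  1.57384513, -0.01157089,
        1.13398303, -0.07509237]), 'dq': array([-0.00020074, -0.00426014, -0.00057737, -0.00089883, -0.00015676,
       -0.00077066,  0.00037899]), 'joint_efforts': array([ 1.48979871e-03, -6.68261576e+01,  9.85596478e-01, -3.14691389e+01,
       -6.05972135e-02,  3.94084852e-02,  1.36091453e-04]), 'position': array([0.21761487, 0.58550669, 0.22614704]), 'ee_rot': array([-1.55385195,  0.27928857, -0.2791685 ]), 'force': array([ 0.66100053,  0.82007466, -0.3843702 ]), 'ft_torque': array([0.01891905, 0.03377196, 0.03894476]), 'width': 1.0014845626637303} 0.0188
[[ 0.937 -0.     0.348]
 [-0.348 -0.001  0.937]
 [ 0.    -1.    -0.001]]
```

View pics/scene0.png

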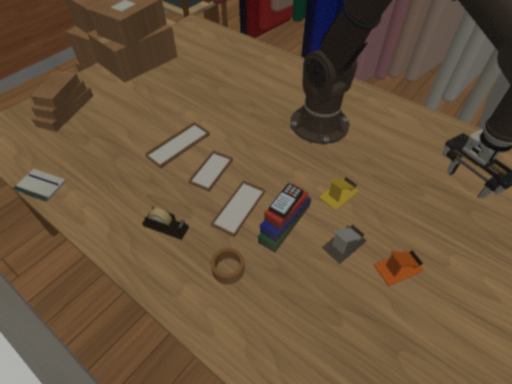

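View pics/side0.png

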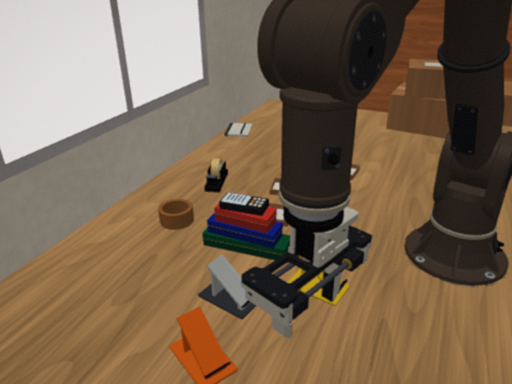

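Scene view: the stack is around (285,215) px with the handheld on top and its keypad end toward the upper right. The grey stand is at (345,243), with yellow (340,193) and orange (400,265) decoys. The cartons are at (178,144) large, (210,170) small and (239,207) medium, to be checked by size. The side view agrees.

```bash
python3 - <<'E'
from h import *
z=np.load("pics/scene0.npz");I=z["I"];P=z["P"];c=cam("scene")
H=cv2.cvtColor(I,cv2.COLOR_RGB2HSV).astype(int);h,s,v=H[...,0],H[...,1],H[...,2]
def rep(n,m,zt=None):
    m=m.astype(np.uint8);k,L,st,_=cv2.connectedComponentsWithStats(m)
    for i in range(1,k):
        if st[i,4]<60: continue
        q=P[L==i]
        if zt is not None:
            w=np.argwhere(L==i);q=ray(c,w[:,1]*1.,w[:,0]*1.,zt)
        r=cv2.minAreaRect((q[:,:2]*1000).astype(np.float32))
        print(n,st[i],"z",np.percentile(q[:,2],[2,50,98]).round(3),"rect",np.round(r[0],0),np.round(r[1],0),round(r[2],1))
roi=np.zeros(h.shape,bool);roi[110:300,130:440]=1
bench=roi&(P[...,2]<.012)&(P[...,2]>-.012)
print("bench z",np.median(P[230:300,300:330,2]))
rep("white",roi&(s<45)&(v>150)&(P[...,2]<.03),.003)
tall=roi&(P[...,2]>.012)&(P[...,2]<.2)
top=lambda a,b:roi&(P[...,2]>a)&(P[...,2]<b)
rep("tall",tall)
rep("handtop",top(.133,.16)&(np.abs(h-100)<400))
rep("redtop",top(.112,.128)&(s>120)&((h<8)|(h>172)))
rep("stand",tall&(s<60)&(np.arange(512)[None]>310))
for z0 in (.142,): print(ray(c,[290,268],[190,235],z0))
x=I[170:260,200:440,::-1];cv2.imwrite("pics/crop1.png",cv2.resize(np.ascontiguousarray(x),None,fx=3.3,fy=3.3,interpolation=2))
E
```

```text
bench z -0.002205671846199686
tall [ 291  110   54   32 1062] z [0.013 0.053 0.122] rect [36. 13.] [179. 223.] 29.9
tall [145 122  65  45 198] z [0.012 0.015 0.02 ] rect [ 466. -370.] [102. 259.] 85.7
tall [188 150  45  40 157] z [0.012 0.016 0.02 ] rect [ 489. -171.] [180.  90.] 11.8
tall [329 178  28  23 341] z [0.015 0.046 0.09 ] rect [278. 267.] [ 51. 108.] 79.9
tall [211 180  54  55 220] z [0.012 0.016 0.021] rect [557.  23.] [219.  94.] 9.6
tall [ 257  184   55   67 1899] z [0.019 0.1   0.142] rect [511. 185.] [230.  73.] 2.3
tall [142 208  47  31 777] z [0.013 0.044 0.081] rect [ 769. -118.] [ 56. 150.] 16.6
tall [333 225  31  28 456] z [0.015 0.048 0.09 ] rect [448. 384.] [ 51. 106.] 78.2
tall [211 248  34  35 625] z [0.014 0.043 0.048] rect [757. 147.] [99. 98.] 60.3
tall [386 251  37  25 529] z [0.015 0.049 0.091] rect [420. 559.] [ 51. 106.] 61.8
handtop [269 184  35  33 590] z [0.135 0.14  0.143] rect [515. 183.] [119.  59.] 5.4
redtop [265 191  43  33 220] z [0.112 0.117 0.127] rect [514. 189.] [ 63. 152.] 84.7
stand [311 110  29   8  95] z [0.094 0.103 0.111] rect [45. 44.] [ 34. 113.] 41.2
stand [333 227  29  26 407] z [0.015 0.052 0.09 ] rect [452. 383.] [50. 96.] 78.3
[[0.4818711  0.17418876 0.142     ]
 [0.65558713 0.21952235 0.142     ]]
```

View pics/crop1.png

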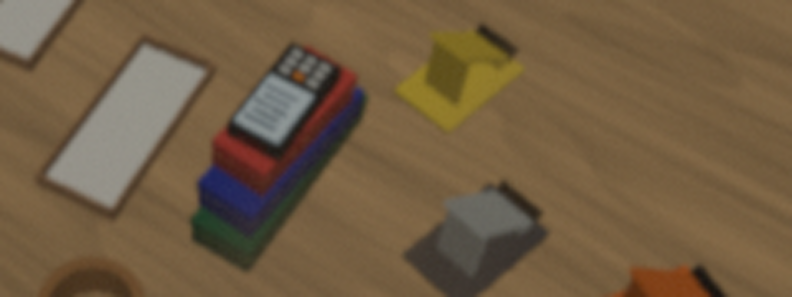

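Depth is consistent: bench −2 mm, handheld top 140 mm, and carton sizes match. Moving near the grey stand for a close look.

Emit:
carry_out:
  steps: [1,0.5,-0.5,0.1,0.1,1,1,-1,0.3,0.2,1,1,-1,0.3,0.2,1,1,-1,0.3,0.2]

```text
clock: 0.55
position: [0.3244, 0.481, 0.2583]
ee_rot: [-1.565, 0.16, -0.167]
force: [-0.2, 0.2, 0.1]
width: 1.0
```

Emit:
carry_out:
  steps: [1,0.5,-0.5,0,0.1,1,1,-1,0,0.2,1,1,-1,0,0.37,1,1,-1,0,0.37,1,1,-1,0,0.37]

```text
clock: 1.05
position: [0.4182, 0.3852, 0.2565]
ee_rot: [-1.57, -0.069, 0.07]
force: [-0.0, 1.0, -0.5]
width: 1.001
```

```bash
python3 - <<'E'
from h import *
I,D,c=shot("wrist","w1");s=arm.observe();print(s["position"],s["clock"],Ro.from_rotvec(s["ee_rot"]).as_matrix().round(3).tolist())
P=cloud(c,D)
print("bench",np.median(P[(P[...,2]<.01)&(P[...,2]>-.01)][:,2]))
near=(np.hypot(P[...,0]-.448,P[...,1]-.384)<.1)
g=cv2.cvtColor(I,cv2.COLOR_RGB2HSV)
for a,b in((.003,.02),(.012,.2),(.03,.1),(.085,.1)):
    q=P[near&(P[...,2]>a)&(P[...,2]<b)]
    r=cv2.minAreaRect((q[:,:2]*1000).astype(np.float32));print(a,b,len(q),np.round(r[0],1),np.round(r[1],1),round(r[2],1))
# plate plane
q=P[near&(P[...,2]>.04)&(P[...,2]<.085)];A=np.c_[q[:,:2],np.ones(len(q))]
w=np.ones(len(q),bool)
for _ in range(6):
    k=np.linalg.lstsq(A[w],q[w,2],rcond=None)[0];w=abs(A@k-q[:,2])<.003
print("plane",k,w.mean(),"slope",np.degrees(np.arctan(np.hypot(*k[:2]))),"dir",np.degrees(np.arctan2(k[1],k[0])))
E
```

```text
[0.41703008 0.3864679  0.25647718] 1.1 [[0.996, -0.001, -0.09], [0.09, 0.0, 0.996], [-0.001, -1.0, 0.0]]
bench -0.0009330866534595639
0.003 0.02 1388 [457.9 378.7] [ 78.  129.8] 78.2
0.012 0.2 3531 [448.1 380.9] [ 50.  105.2] 78.3
0.03 0.1 2930 [448.8 380.8] [ 50.  103.7] 78.3
0.085 0.1 406 [492.3 371.8] [50. 15.] 78.4
plane [ 0.75854091 -0.1588217  -0.22617998] 0.9990403071017274 slope 37.77530648344551 dir -11.825636636232277
```

View pics/w1.png

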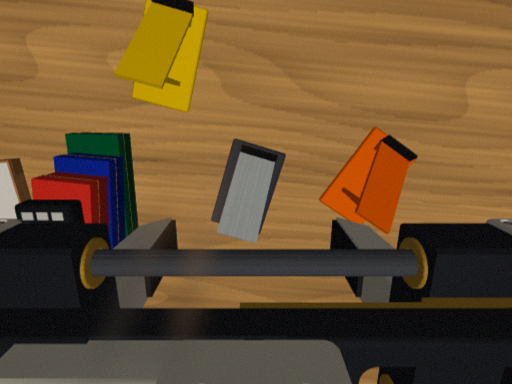

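Wrist view: the grey stand is in the middle at (250,190), lip toward the robot (top of image), and the foot fits 78×130 mm at (458,379) mm with yaw −11.8°. The stack is on the left at (70,190). Moving there for a close look.

Emit:
carry_out:
  steps: [1,0.1,-0.45,0.1,0,1,0.3,-0.9,0.3,0,1,0.3,-1,0.3,0,1,0.3,-1,0.3,0]

```text
clock: 1.5
position: [0.4478, 0.2853, 0.2874]
ee_rot: [-1.569, -0.071, 0.069]
force: [-0.7, 0.3, -0.1]
width: 1.001
```

Emit:
carry_out:
  steps: [1,0.1,-0.45,0,0,1,0.3,-0.9,0,0,1,0.3,-1,0,0,1,0.3,-1,0,0,1,0.3,-1,0,0]

```text
clock: 2.0
position: [0.4767, 0.1888, 0.2864]
ee_rot: [-1.568, -0.074, 0.075]
force: [-0.5, 0.4, 0.3]
width: 0.997
```

```bash
python3 - <<'E'
from h import *
I,D,c=shot("wrist","w2");s=arm.observe();print(s["position"],s["clock"])
P=cloud(c,D);H=cv2.cvtColor(I,cv2.COLOR_RGB2HSV).astype(int);h,sa,v=H[...,0],H[...,1],H[...,2]
near=(np.hypot(P[...,0]-.515,P[...,1]-.185)<.15)
def r(n,m):
    q=P[near&m]
    if len(q)<10: print(n,len(q));return
    a=cv2.minAreaRect((q[:,:2]*1000).astype(np.float32));print(n,len(q),np.round(a[0],1),np.round(a[1],1),round(a[2],1),"z",np.median(q[:,2]).round(4))
Z=P[...,2]
r("hand",(Z>.132)&(Z<.155)); red=(sa>120)&((h<8)|(h>172)); blue=(sa>100)&(abs(h-118)<12); gr=(sa>80)&(abs(h-75)<20)
r("red",red&(Z<.135)&(Z>.1));r("redall",(Z>.112)&(Z<.155));r("blue",blue&(Z>.06)&(Z<.1));r("upto blue",(Z>.07)&(Z<.155));r("green",gr&(Z>.01)&(Z<.06));r("all",(Z>.03)&(Z<.155))
E
```

```text
[0.47672653 0.18889572 0.28641321] 2.05
hand 4735 [508.4 179.6] [106.7  58.2] 4.8 z 0.1414
red 1350 [505.7 180.7] [ 61.8 138.9] 88.7 z 0.119
redall 6049 [505.4 179.6] [ 66.1 138.7] 89.6 z 0.141
blue 783 [428.2 182. ] [64.6 18.8] 89.1 z 0.0791
upto blue 6946 [496.6 179.8] [ 67.1 156.7] 89.0 z 0.1407
green 907 [416.7 175.2] [41.1 66. ] 5.4 z 0.039
all 7990 [483.4 180.8] [179.2  73. ] 2.8 z 0.1403
```

View pics/w2.png

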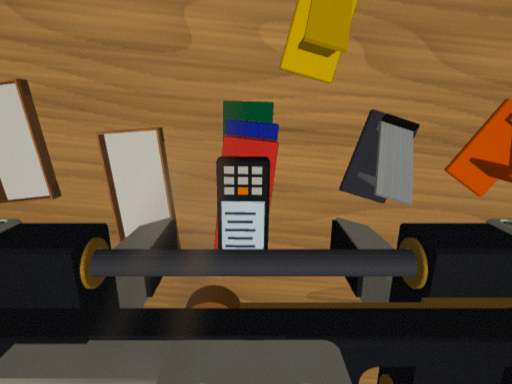

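Wrist view: handheld at (243,200), keypad end up the image (toward the robot), centre ≈(514,180) mm, yaw ≈5°. The fingers straddle it.

Emit:
carry_out:
  steps: [1,0.2,-0.03,-0.3,0,1,0.38,-0.05,-0.7,0,1,0.38,-0.05,-1,0,1,0.38,-0.05,-1,0,1,0.38,-0.05,-1,0]

```text
clock: 2.55
position: [0.5151, 0.1826, 0.187]
ee_rot: [-1.569, -0.073, 0.075]
force: [-0.3, 0.7, 0.1]
width: 0.999
```

```bash
python3 -c "
from h import *
s=arm.observe();print(s['position'],Ro.from_rotvec(s['ee_rot']).as_matrix()[:,2].round(3))"
```

```text
[0.5150844  0.18262469 0.18699395] [-0.094  0.996  0.   ]
```

Emit:
carry_out:
  steps: [1,0,-0.02,-0.3,0,1,0,-0.02,-0.5,0,1,0,-0.02,-0.6,0,1,0,-0.02,-0.63,0,1,0,-0.02,-0.63,0,0.5,0,-0.02,-0.63,0,0.5,0,-0.02,-0.63,0,0.5,0,-0.02,-0.63,0,0.5,0,-0.02,-0.63,0,0.5,0,-0.02,-0.63,0,0.5,0,-0.02,-0.63,0]
  grip_force: 12

```text
clock: 3.65
position: [0.5159, 0.1792, 0.124]
ee_rot: [-1.569, -0.073, 0.072]
force: [0.1, 1.6, 2.5]
width: 0.63
```

Emit:
carry_out:
  steps: [0.5,0,0,0.05,0,0.5,0,0,0.15,0,0.5,0,0,0.4,0,0.5,0,0,0.7,0,0.5,0,0,0.8,0,0.5,0,0,0.8,0,0.5,0,0,0.8,0]

```text
clock: 4.35
position: [0.5152, 0.1786, 0.2028]
ee_rot: [-1.57, -0.071, 0.073]
force: [-0.2, -0.1, -4.3]
width: 0.633
```

Handheld held at 58 mm opening. Carrying it to above the stand, aligned to its yaw.

Emit:
carry_out:
  steps: [0.5,-0.1,0.3,0,-0.1,0.5,-0.2,0.65,0,-0.2,0.5,-0.3,1,0,-0.25,0.5,-0.3,1,0,-0.25]

```text
clock: 4.75
position: [0.4822, 0.2848, 0.2017]
ee_rot: [-1.568, 0.08, -0.074]
force: [0.1, 0.8, -3.6]
width: 0.631
```

Emit:
carry_out:
  steps: [0.5,-0.1,0.35,0,-0.1,0.5,-0.2,0.7,0,-0.13,0.5,-0.29,1,0,-0.13,0.5,-0.29,1,0,-0.13,0.5,-0.29,1,0,-0.13,0.5,-0.29,1,0,-0.13]

```text
clock: 5.35
position: [0.4569, 0.3772, 0.2026]
ee_rot: [-1.567, 0.164, -0.163]
force: [0.6, 0.1, -4.4]
width: 0.63
```

```bash
python3 - <<'E'
from h import *
s=arm.observe();Z=Ro.from_rotvec(s['ee_rot']).as_matrix()[:,2];print(s['position'],np.degrees(np.arctan2(Z[1],Z[0]))-90,s["force"])
a,_,_=shot("side","s1");b,_,_=shot("wrist","w3")
cv2.imwrite("pics/b3.png",np.hstack([cv2.resize(a[150:350,150:350,::-1],(400,400)),cv2.resize(b[...,::-1],(400,400))]))
E
```

```text
[0.45691771 0.37721391 0.2025791 ] -11.901214513677104 [ 0.60122431  0.08377051 -4.40338239]
```

View pics/b3.png

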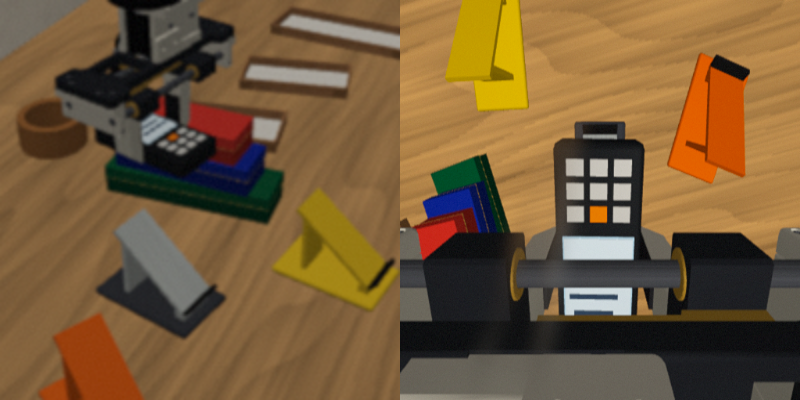

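Side and wrist views: the handheld is level in the jaws, keypad toward the lip, and the lip shows just past the keypad at (600,130) and centred. Lowering.

Emit:
carry_out:
  steps: [0.5,0,0.02,-0.3,0,0.5,0,0.02,-0.65,0,0.5,0,0.02,-0.9,0,0.5,0,0.02,-1,0,0.5,0,0.02,-1,0,0.5,0,0.02,-1,0]
  grip_force: 6

```text
clock: 6.05
position: [0.4576, 0.381, 0.1049]
ee_rot: [-1.564, 0.162, -0.164]
force: [-0.4, 0.7, -3.0]
width: 0.635
```

Emit:
carry_out:
  steps: [0.5,0,0,-0.03,0,0.5,0,0,-0.06,0,0.5,0,0,-0.09,0,0.5,0,0,-0.12,0,0.5,0,0,-0.15,0,0.5,0,0,-0.15,0]

```text
clock: 6.65
position: [0.4565, 0.3809, 0.0883]
ee_rot: [-1.565, 0.162, -0.162]
force: [-0.2, -0.0, -3.5]
width: 0.629
```

```bash
python3 - <<'E'
from h import *
print(arm.observe()["force"])
a,_,_=shot("side","s2");b,_,_=shot("scene","c2")
cv2.imwrite("pics/b4.png",np.hstack([cv2.resize(a[180:330,150:300,::-1],(400,400)),cv2.resize(b[170:290,290:410,::-1],(400,400))]))
E
```

```text
[-0.23208878 -0.04234212 -3.52389149]
```

View pics/b4.png

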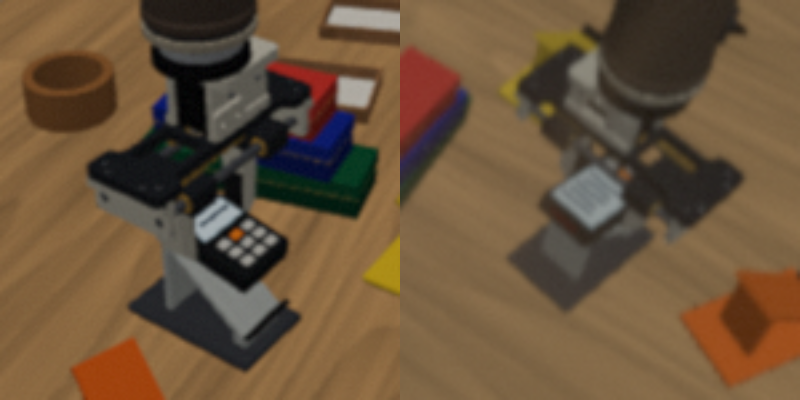

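The handheld is just touching the plate's high edge, still roughly level. Lowering on so it pivots in the light grip.

Emit:
carry_out:
  steps: [0.5,0,0,-0.03,0,0.5,0,0,-0.06,0,0.5,0,0,-0.09,0,0.5,0,0,-0.12,0,0.5,0,0,-0.12,0]

```text
clock: 7.25
position: [0.4565, 0.3807, 0.0762]
ee_rot: [-1.565, 0.163, -0.162]
force: [-0.3, 0.5, -3.9]
width: 0.632
```

```bash
python3 - <<'E'
from h import *
print(arm.observe()["force"])
a,_,_=shot("side","s3");b,_,_=shot("scene","c3")
cv2.imwrite("pics/b5.png",np.hstack([cv2.resize(a[180:330,150:300,::-1],(400,400)),cv2.resize(b[170:290,290:410,::-1],(400,400))]))
E
```

```text
[-0.32596014  0.49984359 -3.93355311]
```

View pics/b5.png

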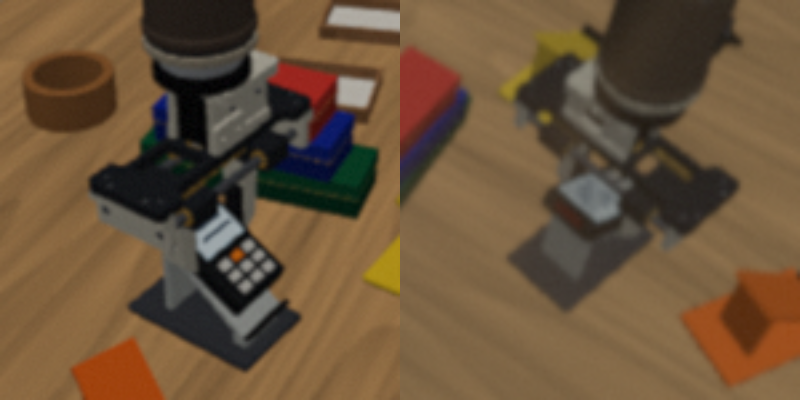

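It is pivoting to the slope as planned. Continuing.

Emit:
carry_out:
  steps: [0.5,0,0,-0.03,0,0.5,0,0,-0.06,0,0.5,0,0,-0.09,0,0.5,0,0,-0.09,0]

```text
clock: 7.75
position: [0.4569, 0.381, 0.0678]
ee_rot: [-1.564, 0.162, -0.162]
force: [-0.5, 0.6, -2.2]
width: 0.631
```

Emit:
carry_out:
  steps: [0.5,0,0,-0.02,0,0.5,0,0,-0.03,0,0.5,0,0,-0.03,0,0.5,0,0,-0.03,0]

```text
clock: 8.15
position: [0.4572, 0.3811, 0.0653]
ee_rot: [-1.564, 0.162, -0.163]
force: [-0.6, -0.4, 4.9]
width: 0.632
```

```bash
python3 - <<'E'
from h import *
print(arm.observe()["force"])
a,_,_=shot("side","s4");b,_,_=shot("scene","c4")
cv2.imwrite("pics/b6.png",np.hstack([cv2.resize(a[200:310,180:290,::-1],(400,400)),cv2.resize(b[170:290,290:410,::-1],(400,400))]))
E
```

```text
[-0.64194572 -0.4082959   4.90452075]
```

View pics/b6.png

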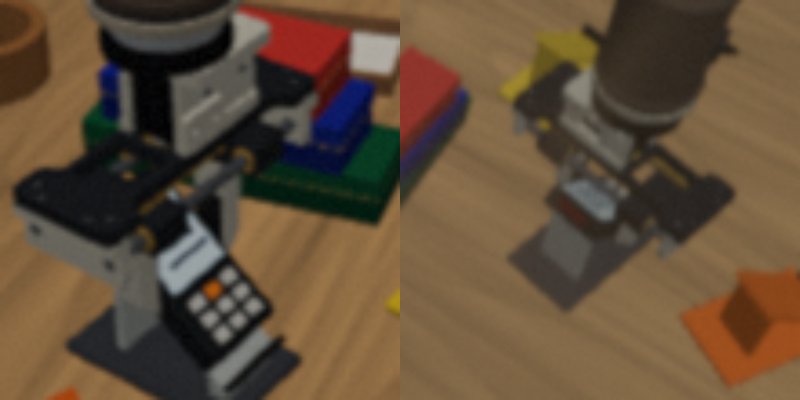

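The handheld is lying on the plate (4.9 N up). Easing it down the slope toward the lip, still held.

Emit:
carry_out:
  steps: [0.5,0,0,0.01,0,0.5,-0.01,-0.003,0.005,0,0.5,-0.02,-0.005,-0.005,0,0.5,-0.03,-0.007,-0.013,0,0.5,-0.04,-0.008,-0.02,0,0.5,-0.05,-0.008,-0.028,0,0.5,-0.06,-0.008,-0.035,0,0.5,-0.06,-0.008,-0.035,0]

```text
clock: 9.05
position: [0.4505, 0.38, 0.0611]
ee_rot: [-1.565, 0.162, -0.162]
force: [0.1, -0.2, -2.6]
width: 0.63
```

```bash
python3 - <<'E'
from h import *
print(arm.observe()["force"])
a,_,_=shot("side","s5");b,_,_=shot("wrist","w5")
cv2.imwrite("pics/b7.png",np.hstack([cv2.resize(a[200:310,180:290,::-1],(400,400)),cv2.resize(b[...,::-1],(400,400))]))
E
```

```text
[ 0.14062635 -0.20696989 -2.62911758]
```

View pics/b7.png

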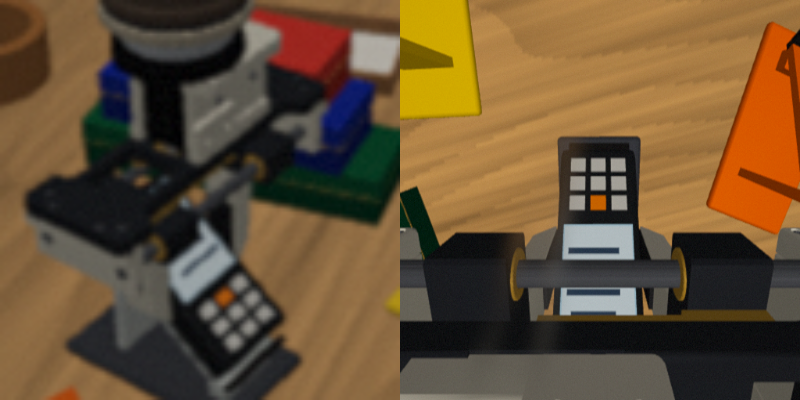

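The keypad end is now a few mm from the lip. Releasing and rising.

Emit:
carry_out:
  steps: [0.66,0,0,0,0,0.7,0,0,0,0,0.8,0,0,0,0,1,0,0,0,0,1,0,0,0,0,1,0,0,0.05,0,1,0,0,0.2,0,1,0,0,0.5,0,1,0,0,0.9,0,1,0,0,1,0]

```text
clock: 10.15
position: [0.4525, 0.3815, 0.1658]
ee_rot: [-1.56, 0.159, -0.166]
force: [1.0, 0.6, -0.2]
width: 1.001
```

Emit:
carry_out:
  steps: [1,0,-0.4,0.3,0.1,1,0,-0.8,0.8,0.2,1,0,-1,1,0.25,1,0,-1,1,0.25,1,0,-1,1,0.25]

```text
clock: 10.65
position: [0.451, 0.2799, 0.2619]
ee_rot: [-1.569, 0.008, -0.01]
force: [-0.1, 0.3, -1.0]
width: 1.0
```

```bash
python3 - <<'E'
from h import *
s=arm.observe();print(s["position"])
I,D,c=shot("wrist","w6");a,_,_=shot("side","s6")
P=cloud(c,D);Z=P[...,2];near=np.hypot(P[...,0]-.452,P[...,1]-.380)<.085
q=P[near&(Z>.07)];A=np.c_[q[:,:2],np.ones(len(q))];w=np.ones(len(q),bool)
for _ in range(6):
    k=np.linalg.lstsq(A[w],q[w,2],rcond=None)[0];w=abs(A@k-q[:,2])<.003
print("plane",k,w.mean(),np.degrees(np.arctan(np.hypot(*k[:2]))),np.degrees(np.arctan2(k[1],k[0])))
# in-plane rectangle
n=np.array([-k[0],-k[1],1]);n/=np.linalg.norm(n);ex=np.array([k[0],k[1],k[0]**2+k[1]**2]);ex/=np.linalg.norm(ex);ey=np.cross(n,ex)
Q=P[near&(Z>.02)];hgt=(Q-[0,0,k[2]])@n;Q=Q[abs(hgt)<.004]
L=np.c_[(Q-[.4579,.3787,.058])@ex,(Q-[.4579,.3787,.058])@ey]*1000
print(cv2.minAreaRect(L.astype(np.float32)),"normal offset from stand-home",np.median((Q-[.4579,.3787,.058])@n)*1000)
H=cv2.cvtColor(I,cv2.COLOR_RGB2HSV).astype(int);h,sa=H[...,0],H[...,1]
def r(nm,m):
    q=P[m];a=cv2.minAreaRect((q[:,:2]*1000).astype(np.float32));print(nm,len(q),np.round(a[0],1),np.round(a[1],1),round(a[2],1),"z",np.median(q[:,2]).round(4))
st=np.hypot(P[...,0]-.515,P[...,1]-.185)<.15
for nm,a,b in(("r",.11,.13),("b",.072,.09),("rb",.072,.13),("g",.03,.05),("all",.03,.13)): 
    if (st&(Z>a)&(Z<b)).sum()>20: r(nm,st&(Z>a)&(Z<b))
cv2.imwrite("pics/b8.png",np.hstack([cv2.resize(a[200:310,180:290,::-1],(400,400)),cv2.resize(I[...,::-1],(400,400))]))
E
```

```text
[0.45102181 0.2798677  0.26192245]
plane [-1.84446799 -2.18552828  1.84721851] 0.05584126878794917 70.72670731826642 -130.16256111402234
((168.2158660888672, 13.283031463623047), (48.390689849853516, 301.479248046875), 89.07909393310547) normal offset from stand-home 39.091022102822464
r 4306 [511.2 180.6] [ 62.6 150.1] 88.8 z 0.119
b 1570 [513.5 182.5] [189.6  64.8] 0.0 z 0.0791
rb 6250 [513.5 182.2] [ 65.3 189.5] 89.9 z 0.1186
g 1515 [505.5 196.3] [235.5  70. ] 12.2 z 0.0391
all 8074 [508.5 184.4] [229.7  73.2] 4.1 z 0.1175Traceback (most recent call last):
  File "<stdin>", line 20, in <module>
TypeError: 'float' object is not subscriptable
```

```bash
cat > hh.py <<'E'
from h import *
def check(I,P,name):
    Z=P[...,2];near=np.hypot(P[...,0]-.452,P[...,1]-.380)<.085
    m=near&(Z>.06)&(Z<.12);q=P[m]
    rng=np.random.default_rng(0);best=0
    for _ in range(200):
        a=q[rng.choice(len(q),3,False)];n=np.cross(a[1]-a[0],a[2]-a[0]);n/=np.linalg.norm(n)+1e-12
        w=abs((q-a[0])@n)<.002
        if w.sum()>best:best=w.sum();W=w
    o=q[W].mean(0);n=np.linalg.svd(q[W]-o,full_matrices=False)[2][2];n*=np.sign(n[2])
    g=np.array([-n[0],-n[1]]);print(name,"slope",np.degrees(np.arccos(n[2])).round(1),"updir",np.degrees(np.arctan2(g[1],g[0])).round(1))
    ey=np.array([-np.sin(np.radians(-11.8)),np.cos(np.radians(-11.8)),0]);ey-=n*(ey@n);ey/=np.linalg.norm(ey);ex=np.cross(ey,n)
    Q=P[near&(abs((P-o)@n)<.003)&(Z>.02)&(Z<.125)];d=Q-[.4579,.3787,.058]
    print(cv2.minAreaRect((np.c_[d@ex,d@ey]*1000).astype(np.float32)),"normal off mm",np.median(d@n)*1000)
E
python3 - <<'E'
from hh import *
z=np.load("pics/w6.npz");s=np.load("pics/s6.npz");I=z["I"];check(I,z["P"],"wrist");check(s["I"],s["P"],"side")
cv2.imwrite("pics/b8.png",np.hstack([cv2.resize(s["I"][200:310,180:290,::-1],(400,400)),cv2.resize(I[...,::-1],(400,400))]))
E
```

```text
wrist slope 37.7 updir -11.3
((-3.7224159240722656, -1.4597969055175781), (117.71238708496094, 57.14460754394531), 0.8023905754089355) normal off mm 24.690034419437602
side slope 38.5 updir -12.2
((-2.201030731201172, 0.3232307434082031), (117.3241958618164, 58.24653244018555), 0.40037843585014343) normal off mm 24.447012336597254
```

View pics/b8.png

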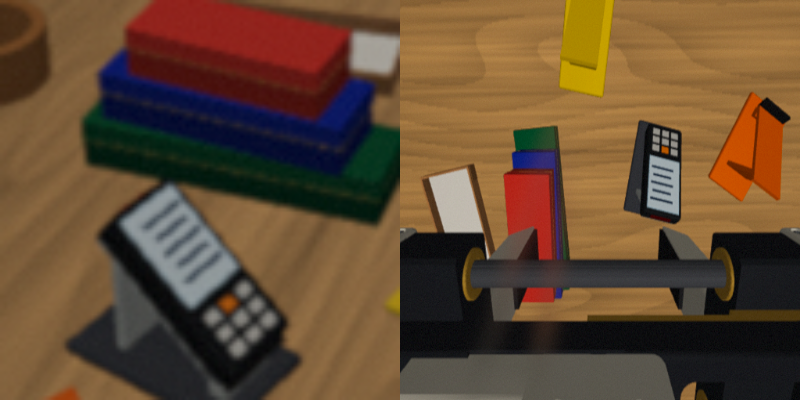

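The handheld is seated flat: slope 38°, square within 1°, 118×57 mm outline, keypad at the lip. Next is the red box: centre (511,181) mm, yaw −1.2°.

Emit:
carry_out:
  steps: [1,0.2,-0.4,0,0,1,0.45,-0.75,-0.2,0,1,0.6,-0.99,-0.5,-0.01,1,0.6,-0.99,-0.9,-0.01,1,0.6,-0.99,-1,-0.01,1,0.6,-0.99,-1,-0.01,1,0.6,-0.99,-1,-0.01]

```text
clock: 11.45
position: [0.5108, 0.1826, 0.1619]
ee_rot: [-1.57, 0.013, -0.013]
force: [-0.2, -0.1, 0.6]
width: 1.001
```

```bash
cat > st.py <<'E'
from h import *
s=arm.observe();Z=Ro.from_rotvec(s['ee_rot']).as_matrix()[:,2];print(s['position'].round(4),(np.degrees(np.arctan2(Z[1],Z[0]))-90).round(2),s["force"].round(1),s["clock"])
E
python3 st.py
```

```text
[0.5108 0.1826 0.1619] -0.92 [-0.2 -0.1  0.6] 11.45
```

Emit:
carry_out:
  steps: [1,0,-0.02,-0.3,0,1,0,-0.02,-0.5,0,1,0,-0.02,-0.61,0,1,0,-0.02,-0.61,0,0.6,0,-0.02,-0.61,0,0.55,0,-0.02,-0.61,0,0.55,0,-0.02,-0.61,0,0.55,0,-0.02,-0.61,0,0.55,0,-0.02,-0.61,0,0.55,0,-0.02,-0.61,0]
  grip_force: 20

```text
clock: 12.45
position: [0.5111, 0.1795, 0.1008]
ee_rot: [-1.57, 0.013, -0.015]
force: [-0.7, 1.1, 5.7]
width: 0.673
```

Emit:
carry_out:
  steps: [0.55,0,0,0.03,0,0.55,0,0,0.1,0,0.55,0,0,0.3,0,0.55,0,0,0.6,0,0.55,0,0,0.6,0,0.55,0,0,0.6,0]

```text
clock: 13.05
position: [0.5109, 0.179, 0.1607]
ee_rot: [-1.57, 0.014, -0.015]
force: [-0.3, 0.2, -3.3]
width: 0.675
```

```bash
python3 st.py;  python3 - <<'E'
from h import *
# carton rims/floors refined from all saved views
for f,z0 in(("scene0",0),("w1",0),("w2",0),("w6",0)):
    z=np.load(f"pics/{f}.npz");P=z["P"];I=z["I"];H=cv2.cvtColor(I,cv2.COLOR_RGB2HSV).astype(int)
    for nm,cx,cy,R in(("S",.489,-.171,.12),("M",.557,.023,.13),("L",.466,-.37,.15)):
        m=(np.hypot(P[...,0]-cx,P[...,1]-cy)<R)&(abs(P[...,2])<.03)
        for lab,mm in(("floor",m&(H[...,1]<60)&(H[...,2]>110)),("rim",m&(P[...,2]>.010))):
            mm=cv2.morphologyEx(mm.astype(np.uint8),cv2.MORPH_OPEN,np.ones((2,2),np.uint8))>0
            q=P[mm]
            if len(q)>60:
                a=cv2.minAreaRect((q[:,:2]*1000).astype(np.float32));print(f,nm,lab,len(q),np.round(a[0],1),np.round(a[1],1),round(a[2],1))
E
```

```text
[0.5109 0.179  0.1607] -1.05 [-0.3  0.2 -3.3] 13.05
scene0 S floor 614 [789.1 123.7] [1015.1  138.7] 44.3
scene0 S rim 119 [789.5 116.6] [1022.   166.1] 43.3
scene0 M floor 1068 [809.4 213.9] [847.3 152.7] 36.6
scene0 M rim 178 [808.5 208.4] [853.2 171.8] 35.8
scene0 L floor 761 [792.5   1.4] [1202.5  224.9] 48.8
scene0 L rim 140 [ 467.4 -370.3] [100.9 256.4] 86.5
w1 M floor 795 [412.6 177.9] [ 77.1 416.5] 28.6
w1 M rim 354 [401.8 200.4] [ 60.7 370.2] 25.2
w2 S floor 3735 [459.  -14.8] [168.6 406.6] 11.0
w2 S rim 1068 [461.9 -24.3] [181.1 426.8] 11.7
w2 M floor 4641 [516.2  86. ] [165.4 242.2] 14.8
w2 M rim 1040 [516.7  84.5] [170.7 242. ] 13.7
w6 M floor 2862 [492.2 135.4] [144.4 338.9] 14.9
w6 M rim 1026 [488. 133.] [140.3 339.2] 14.0
```

Red box held (62 mm opening). Carrying it to the small carton at (489,−171) mm, yaw 11.8°.

Emit:
carry_out:
  steps: [0.55,0,-0.3,0,0,0.55,0,-0.7,0,0,0.55,-0.1,-1,0,0,0.55,-0.1,-1,0,0]

```text
clock: 13.45
position: [0.4985, 0.0736, 0.1589]
ee_rot: [-1.574, 0.022, -0.016]
force: [-0.0, -0.6, -2.7]
width: 0.671
```

Emit:
carry_out:
  steps: [0.55,0,-0.4,0,0,0.55,0,-0.8,0,0.1,0.55,-0.1,-1,0,0.15,0.55,-0.1,-1,0,0.15]

```text
clock: 13.85
position: [0.4887, -0.0244, 0.1592]
ee_rot: [-1.571, -0.073, 0.078]
force: [0.8, 0.7, -2.1]
width: 0.671
```

Emit:
carry_out:
  steps: [0.55,0,-0.4,0,0.1,0.55,0,-0.8,0,0.13,0.55,-0.02,-1,0,0.13,0.55,-0.02,-1,0,0.13]

```text
clock: 14.25
position: [0.4881, -0.1235, 0.1595]
ee_rot: [-1.566, -0.154, 0.156]
force: [0.5, 0.0, -2.5]
width: 0.674
```

Emit:
carry_out:
  steps: [0.55,0,-0.25,0,0,0.55,0,-0.4,0,0,0.55,0,-0.5,0,0,0.55,0,-0.5,0,0,0.55,0,-0.5,0,0]

```text
clock: 14.75
position: [0.4888, -0.1695, 0.1598]
ee_rot: [-1.564, -0.159, 0.16]
force: [-1.1, -0.3, -2.4]
width: 0.672
```

```bash
python3 st.py;  cat > cart.py <<'E'
from h import *
import sys
# carton from depth: points on rim (10..26mm) near the guess
def cart(P,cx,cy,R,yaw):
    m=(np.hypot(P[...,0]-cx,P[...,1]-cy)<R)&(P[...,2]>.012)&(P[...,2]<.026)
    k,L,st,_=cv2.connectedComponentsWithStats(cv2.dilate(m.astype(np.uint8),np.ones((3,3))))
    q=P[m&(L==1+np.argmax(st[1:,4]))];a=cv2.minAreaRect((q[:,:2]*1000).astype(np.float32))
    e=np.radians(yaw);d=(q[:,:2]-[cx,cy])@np.array([[np.cos(e),-np.sin(e)],[np.sin(e),np.cos(e)]])*1000
    print(len(q),np.round(a[0],1),np.round(a[1],1),round(a[2],1),"local min",d.min(0).round(1),"max",d.max(0).round(1))
E
python3 - <<'E'
from cart import *
I,D,c=shot("wrist","w7");cart(cloud(c,D),.489,-.171,.12,11.8)
I,D,c=shot("scene","c7");P=cloud(c,D);cart(P,.489,-.171,.12,11.8)
for a in((.489,-.171,.12,11.8),(.557,.023,.13,9.6),(.466,-.37,.15,-4.3)):cart(np.load("pics/scene0.npz")["P"],*a)
E
```

```text
[ 0.4888 -0.1695  0.1598] 11.61 [-1.1 -0.3 -2.4] 14.75
440 [ 408.8 -190.9] [11.4 89.6] 11.6 local min [-88.5 -47.9] max [-76.8  41.7]
141 [ 488.9 -170.7] [180.2  92. ] 12.1 local min [-89.9 -45.7] max [90.  46.7]
157 [ 489.1 -170.6] [179.9  90.1] 11.8 local min [-89.8 -44.7] max [90.1 45.4]
220 [556.6  22.6] [219.   93.9] 9.6 local min [-109.9  -47.3] max [109.1  46.6]
201 [ 465.7 -370.1] [102.  259.5] 85.7 local min [-130.   -51.1] max [129.4  50.8]
```

View pics/w7.png

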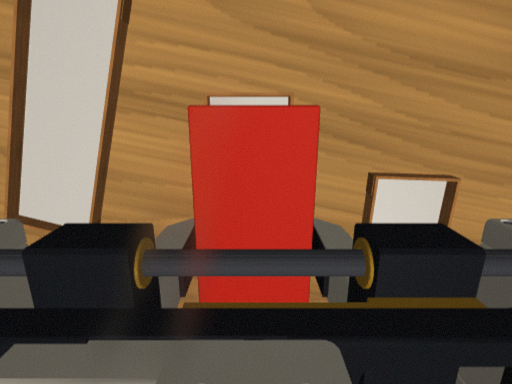

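Wrist view: red box centred over the small carton, whose near edge shows at (248,100). Lowering.

Emit:
carry_out:
  steps: [0.55,0,-0.02,-0.3,0,0.55,0,-0.02,-0.6,0,0.55,0,-0.02,-0.85,0,0.55,0,-0.02,-1,0,0.55,0,-0.02,-1,0,0.55,0,-0.02,-1,0]

```text
clock: 15.45
position: [0.489, -0.1724, 0.0605]
ee_rot: [-1.565, -0.159, 0.159]
force: [-0.5, 0.2, -2.0]
width: 0.674
```

Emit:
carry_out:
  steps: [0.55,0,0,-0.1,0,0.55,0,0,-0.2,0,0.55,0,0,-0.28,0,0.55,0,0,-0.32,0,0.55,0,0,-0.34,0,0.55,0,0,-0.34,0,0.55,0,0,-0.34,0]

```text
clock: 16.15
position: [0.4889, -0.173, 0.0264]
ee_rot: [-1.565, -0.159, 0.158]
force: [0.5, -1.1, -2.7]
width: 0.675
```

```bash
python3 st.py
```

```text
[ 0.4889 -0.173   0.0264] 11.55 [ 0.5 -1.1 -2.7] 16.15
```

Emit:
carry_out:
  steps: [0.55,0,0,-0.008,0,0.55,0,0,-0.016,0,0.55,0,0,-0.024,0,0.55,0,0,-0.024,0,0.55,0,0,-0.024,0]

```text
clock: 16.65
position: [0.4888, -0.1729, 0.0239]
ee_rot: [-1.565, -0.158, 0.158]
force: [0.6, -0.5, -2.2]
width: 0.674
```

Emit:
carry_out:
  steps: [0.55,0,0,-0.006,0,0.55,0,0,-0.012,0,0.55,0,0,-0.012,0,0.55,0,0,-0.012,0]

```text
clock: 17.05
position: [0.4888, -0.1729, 0.0238]
ee_rot: [-1.565, -0.159, 0.158]
force: [-4.3, 2.2, 16.4]
width: 0.672
```

Floor contact at TCP z = 23.8 mm, as predicted. Releasing.

Emit:
carry_out:
  steps: [0.55,0,0,0.008,0,0.7,0,0,0.008,0,0.75,0,0,0.008,0,0.85,0,0,0.01,0,0.95,0,0,0.01,0,0.95,0,0,0.01,0,0.95,0,0,0.2,0,0.95,0,0,0.5,0,0.95,0,0,0.9,0,1,0,0,1,0]

```text
clock: 18.05
position: [0.4906, -0.1737, 0.1262]
ee_rot: [-1.567, -0.162, 0.154]
force: [1.3, -0.2, 0.6]
width: 0.984
```

Emit:
carry_out:
  steps: [1,0,0.4,0.3,0,1,0,0.8,0.7,-0.1,1,0,1,1,-0.2,1,0,1,1,-0.2]

```text
clock: 18.45
position: [0.4913, -0.0691, 0.2264]
ee_rot: [-1.569, -0.043, 0.032]
force: [1.2, 0.7, -0.0]
width: 1.004
```

Emit:
carry_out:
  steps: [1,0,0.4,0,-0.05,1,0,0.8,0,-0.07,1,0,1,0.3,-0.07,1,0,1,0.3,-0.07,1,0,1,0.3,-0.07]

```text
clock: 18.95
position: [0.4889, 0.0268, 0.2522]
ee_rot: [-1.571, 0.007, -0.007]
force: [-0.3, 0.2, -0.5]
width: 1.001
```

```bash
python3 st.py; cat > look.py <<'E'
from h import *
import sys
def look(n,boxes):
    I,D,c=shot(*n);P=cloud(c,D);Z=P[...,2];H=cv2.cvtColor(I,cv2.COLOR_RGB2HSV).astype(int);h,s=H[...,0],H[...,1]
    C=dict(red=(s>120)&((h<8)|(h>172)),blue=(s>100)&(abs(h-118)<12),green=(s>80)&(abs(h-75)<20))
    for col,cx,cy,R,zl,zh in boxes:
        m=C[col]&(np.hypot(P[...,0]-cx,P[...,1]-cy)<R)&(Z>zl)&(Z<zh);q=P[m]
        if len(q)<30: print(col,len(q));continue
        a=cv2.minAreaRect((q[:,:2]*1000).astype(np.float32))
        A=np.c_[q[:,:2]-q[:,:2].mean(0),np.ones(len(q))];k=np.linalg.lstsq(A,q[:,2],rcond=None)[0]
        print(n[0],col,len(q),np.round(a[0],1),np.round(a[1],1),round(a[2],1),"z",(np.percentile(q[:,2],[2,50,98])*1000).round(1),"tilt",np.degrees(k[:2]).round(1))
E
python3 - <<'E'
from look import *
look(("scene","c8"),[("red",.489,-.172,.13,.035,.06),("blue",.513,.182,.15,.072,.1),("green",.51,.184,.16,.03,.05)])
look(("wrist","w8"),[("red",.489,-.172,.13,.035,.06)])
E
```

```text
[0.4889 0.0268 0.2522] -0.52 [-0.3  0.2 -0.5] 18.95
scene red 517 [ 489.8 -168.9] [153.1  63.1] 11.0 z [35.8 39.6 43.6] tilt [ 0.1 -0.2]
scene blue 974 [516.3 185.6] [ 65.  191.1] 89.6 z [73.5 77.3 81.1] tilt [-0.  -0.1]
scene green 52 [614.7 182.1] [18.2 44.3] 10.4 z [33.2 37.7 40.9] tilt [ 4.2 -1.9]
wrist red 5614 [ 489.2 -172.8] [150.2  63.8] 11.7 z [37.9 42.2 43.8] tilt [ 0.1 -0.8]
```

Red box sits flat in the small carton (top 42–43 mm, yaw 11.7°). Next is the blue box.

Emit:
carry_out:
  steps: [1,0,0.4,0,0,1,0.1,0.8,0,0,1,0.12,0.8,0,0,1,0.12,0.8,0,0]

```text
clock: 19.45
position: [0.5007, 0.1065, 0.2515]
ee_rot: [-1.572, 0.009, -0.007]
force: [-0.9, -0.5, -0.3]
width: 1.003
```

```bash
python3 st.py; python3 - <<'E'
from look import *
from cart import cart
look(("wrist","w9"),[("blue",.513,.182,.15,.072,.1),("green",.51,.184,.16,.03,.05)])
for f in("w8","w9"):
    P=np.load(f"pics/{f}.npz")["P"];cart(P,.557,.022,.125,9.6)
E
```

```text
[0.5007 0.1065 0.2515] -0.57 [-0.9 -0.5 -0.3] 19.45
wrist blue 7908 [508.8 181.9] [ 65.1 178.4] 90.0 z [77.2 78.9 80.4] tilt [-0.   0.2]
wrist green 1561 [476.5 178.4] [161.7  67.3] 3.6 z [34.3 38.9 40.5] tilt [-0.6  0.1]
777 [536.8  15.6] [175.5  92.4] 9.4 local min [-108.6  -48.9] max [66.9 43.5]
877 [542.3  16.7] [186.8  92.6] 9.3 local min [-108.5  -48.8] max [78.3 43.9]
```

Emit:
carry_out:
  steps: [1,0.05,0.3,0,0,1,0.14,0.6,-0.1,0,1,0.14,0.75,-0.5,0.01,1,0.14,0.75,-0.9,0.01,1,0.14,0.75,-1,0.01,1,0.14,0.75,-1,0.01,1,0.14,0.75,-1,0.01]

```text
clock: 20.2
position: [0.5158, 0.181, 0.1541]
ee_rot: [-1.571, 0.002, -0.005]
force: [0.5, 0.6, -0.6]
width: 1.0
```

```bash
python3 st.py
```

```text
[0.5158 0.181  0.1541] -0.26 [ 0.5  0.6 -0.6] 20.2
```

Emit:
carry_out:
  steps: [1,-0.01,0.01,-0.3,0,1,-0.01,0.01,-0.6,0,1,-0.01,0.01,-0.85,0,1,-0.01,0.01,-0.92,0,1,-0.01,0.01,-0.92,0,0.6,-0.01,0.01,-0.92,0,0.58,-0.01,0.01,-0.92,0,0.58,-0.01,0.01,-0.92,0,0.58,-0.01,0.01,-0.92,0,0.58,-0.01,0.01,-0.92,0,0.58,-0.01,0.01,-0.92,0]

```text
clock: 21.3
position: [0.5142, 0.1831, 0.0614]
ee_rot: [-1.57, 0.001, -0.003]
force: [-1.4, -0.1, 7.1]
width: 0.707
```

Emit:
carry_out:
  steps: [0.58,0,0,0.03,0,0.58,0,0,0.1,0,0.58,0,0,0.3,0,0.58,0,0,0.6,0,0.58,0,0,0.6,0,0.58,0,0,0.6,0]

```text
clock: 21.9
position: [0.5139, 0.1832, 0.1212]
ee_rot: [-1.57, 0.001, -0.003]
force: [0.3, -0.8, -2.3]
width: 0.709
```

```bash
python3 st.py
```

```text
[0.5139 0.1832 0.1212] -0.14 [ 0.3 -0.8 -2.3] 21.9
```

Emit:
carry_out:
  steps: [0.58,0.1,-0.3,0,0,0.58,0.2,-0.7,0,0.1,0.58,0.3,-1,0,0.15,0.58,0.3,-1,0,0.15]

```text
clock: 22.3
position: [0.5442, 0.0769, 0.1195]
ee_rot: [-1.572, -0.085, 0.087]
force: [0.4, -0.2, -1.3]
width: 0.708
```

Emit:
carry_out:
  steps: [0.58,0.05,-0.3,0,0.04,0.58,0.13,-0.55,0,0.062,0.58,0.13,-0.64,0,0.062,0.58,0.13,-0.64,0,0.062,0.58,0.13,-0.64,0,0.062,0.58,0.13,-0.64,0,0.062]

```text
clock: 22.9
position: [0.5563, 0.0209, 0.1203]
ee_rot: [-1.566, -0.13, 0.131]
force: [-0.5, 0.2, -2.8]
width: 0.708
```

```bash
python3 st.py; python3 - <<'E'
from cart import *
I,D,c=shot("wrist","w10");cart(cloud(c,D),.557,.0194,.125,9.4)
I,D,c=shot("scene","c10")
E
```

```text
[0.5563 0.0209 0.1203] 9.51 [-0.5  0.2 -2.8] 22.9Traceback (most recent call last):
  File "<stdin>", line 2, in <module>
  File "cart.py", line 7, in cart
    q=P[m&(L==1+np.argmax(st[1:,4]))];a=cv2.minAreaRect((q[:,:2]*1000).astype(np.float32))
                ~~~~~~~~~^^^^^^^^^^
    return _wrapfunc(a, 'argmax', axis=axis, out=out, **kwds)
    return bound(*args, **kwds)
ValueError: attempt to get argmax of an empty sequence
```

View pics/w10.png

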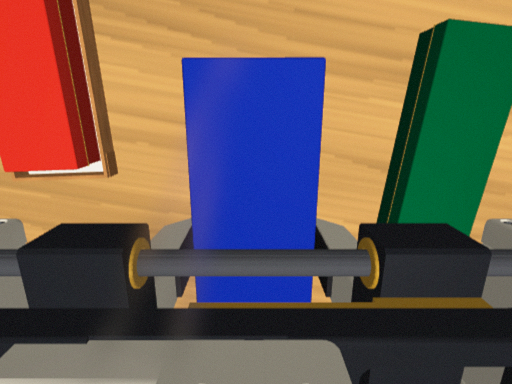

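Wrist view: the blue box hides its carton completely, so I rely on the earlier measurement. The red box is in its carton at the left. Lowering.

Emit:
carry_out:
  steps: [0.58,0.005,-0.01,-0.3,0,0.58,0.005,-0.01,-0.6,0,0.58,0.005,-0.01,-0.75,0,0.58,0.005,-0.01,-0.85,0,0.58,0.005,-0.01,-0.92,0,0.58,0.005,-0.01,-0.94,0,0.58,0.005,-0.01,-0.94,0,0.58,0.005,-0.01,-0.94,0]

```text
clock: 23.75
position: [0.5578, 0.0181, 0.0273]
ee_rot: [-1.567, -0.13, 0.128]
force: [0.0, 0.5, -1.8]
width: 0.707
```

Emit:
carry_out:
  steps: [0.58,0,0,-0.008,0,0.58,0,0,-0.016,0,0.58,0,0,-0.016,0,0.58,0,0,-0.016,0]

```text
clock: 24.15
position: [0.5572, 0.018, 0.0251]
ee_rot: [-1.567, -0.129, 0.129]
force: [-0.1, 0.8, -3.0]
width: 0.708
```

Emit:
carry_out:
  steps: [0.58,0,0,-0.005,0,0.58,0,0,-0.01,0,0.58,0,0,-0.013,0,0.58,0,0,-0.013,0]

```text
clock: 24.55
position: [0.5573, 0.0181, 0.0244]
ee_rot: [-1.567, -0.129, 0.129]
force: [-3.9, -0.1, 6.9]
width: 0.704
```

Contact at 24.4 mm, as predicted. Releasing and moving back to the green box.

Emit:
carry_out:
  steps: [0.58,0,0,0.003,0,0.73,0,0,0.003,0,0.8,0,0,0.003,0,0.9,0,0,0.006,0,0.95,0,0,0.006,0,0.95,0,0,0.006,0,0.95,0,0,0.2,0,0.95,0,0,0.5,0,1,0,0,0.9,0,1,0,0,1,0]

```text
clock: 25.55
position: [0.5594, 0.0182, 0.1276]
ee_rot: [-1.567, -0.133, 0.124]
force: [0.9, -0.5, -0.1]
width: 0.998
```

Emit:
carry_out:
  steps: [1,-0.2,0.4,0.3,0,1,-0.5,0.8,0.8,-0.1,1,-0.6,1,1,-0.12,1,-0.6,1,1,-0.12,1,-0.6,1,1,-0.12]

```text
clock: 26.05
position: [0.4973, 0.1191, 0.2244]
ee_rot: [-1.569, -0.058, 0.055]
force: [-0.4, -1.0, 0.2]
width: 1.002
```

```bash
python3 st.py; python3 - <<'E'
from look import *
look(("wrist","w11"),[("blue",.557,.019,.15,.035,.06),("green",.51,.184,.16,.03,.05)])
look(("scene","c11"),[("blue",.557,.019,.15,.035,.06),("green",.51,.184,.16,.03,.05)])
E
```

```text
[0.4973 0.1191 0.2244] 4.16 [-0.4 -1.   0.2] 26.05
wrist blue 5368 [556.8  18.3] [189.5  65.9] 9.9 z [39.8 42.1 43.6] tilt [ 0.1 -0.5]
wrist green 9093 [496.5 180. ] [201.1  67.5] 3.8 z [37.2 38.9 40.4] tilt [-0.1  0.2]
scene blue 849 [557.9  22.9] [192.6  65.6] 9.0 z [36.  40.  43.8] tilt [-0.  -0.1]
scene green 1022 [510.2 185.3] [228.3  66.5] 3.8 z [33.6 37.5 41.1] tilt [0.  0.6]
```

Blue sits flat (top ≈42–43 mm, yaw 9.9°). Green box is at (510,181) mm, yaw 3.8°.

Emit:
carry_out:
  steps: [1,0.07,0.3,-0.1,0,1,0.13,0.6,-0.4,0,1,0.13,0.62,-0.8,0,1,0.13,0.62,-1,0,1,0.13,0.62,-1,-0.005,1,0.13,0.62,-1,-0.005]

```text
clock: 26.75
position: [0.5104, 0.1785, 0.1231]
ee_rot: [-1.572, -0.049, 0.051]
force: [0.4, 0.4, 0.5]
width: 0.999
```

Emit:
carry_out:
  steps: [1,0,0,-0.4,0,1,0,0,-0.75,0,1,0,0,-0.95,0,1,0,0,-1,0,1,0,0,-1,0,0.6,0,0,-1,0,0.6,0,0,-1,0,0.6,0,0,-1,0,0.6,0,0,-1,0,0.6,0,0,-1,0,0.6,0,0,-1,0]

```text
clock: 27.85
position: [0.5108, 0.1807, 0.0247]
ee_rot: [-1.569, -0.053, 0.051]
force: [-0.9, 0.9, 6.8]
width: 0.738
```

Emit:
carry_out:
  steps: [0.6,0,0,0.03,0,0.6,0,0,0.1,0,0.6,0,0,0.3,0,0.6,0,0,0.7,0,0.6,0,0,1,0,0.6,0,0,1,0,0.6,0,0,1,0]
  grip_force: 25

```text
clock: 28.55
position: [0.5101, 0.18, 0.124]
ee_rot: [-1.57, -0.052, 0.051]
force: [-0.7, -0.3, -4.7]
width: 0.737
```

```bash
python3 st.py
```

```text
[0.5101 0.18   0.124 ] 3.77 [-0.7 -0.3 -4.7] 28.55
```

Emit:
carry_out:
  steps: [0.6,0,-0.25,0,0,0.6,0,-0.6,0,0,0.6,-0.1,-1,0,0,0.6,-0.1,-1,0,0]

```text
clock: 28.95
position: [0.4973, 0.0731, 0.1217]
ee_rot: [-1.575, -0.042, 0.051]
force: [0.4, 1.0, -3.3]
width: 0.739
```

Emit:
carry_out:
  steps: [0.6,0,-0.45,0,0,0.6,-0.1,-0.9,0,-0.05,0.6,-0.1,-1,0,-0.06,0.6,-0.1,-1,0,-0.06]

```text
clock: 29.35
position: [0.4887, -0.0224, 0.1224]
ee_rot: [-1.572, -0.009, 0.013]
force: [0.4, 1.0, -4.1]
width: 0.738
```

Emit:
carry_out:
  steps: [0.6,0,-0.45,0,0,0.6,-0.1,-0.9,0,-0.05,0.6,-0.1,-1,0,-0.06,0.6,-0.1,-1,0,-0.06]

```text
clock: 29.75
position: [0.4796, -0.1209, 0.1229]
ee_rot: [-1.571, 0.026, -0.023]
force: [-0.5, 1.4, -4.6]
width: 0.74
```

Emit:
carry_out:
  steps: [0.6,0,-0.45,0,0,0.6,-0.1,-0.9,0,-0.05,0.6,-0.1,-1,0,-0.06,0.6,-0.1,-1,0,-0.06,0.6,-0.1,-1,0,-0.06]

```text
clock: 30.25
position: [0.4708, -0.2175, 0.1231]
ee_rot: [-1.568, 0.058, -0.057]
force: [-0.2, 1.2, -3.6]
width: 0.739
```

```bash
python3 st.py; python3 - <<'E'
from cart import *
I,D,c=shot("wrist","w12");cart(cloud(c,D),.465,-.373,.15,-4.3)
E
```

```text
[ 0.4708 -0.2175  0.1231] -4.18 [-0.2  1.2 -3.6] 30.25
3453 [ 418.8 -372.7] [ 96.6 161.7] 85.9 local min [-127.1  -51.7] max [35.  45.2]
```

Emit:
carry_out:
  steps: [0.6,0,-0.4,0,0,0.6,-0.05,-0.9,0,0,0.6,-0.05,-1,0,0,0.6,-0.05,-1,0,0]

```text
clock: 30.7
position: [0.4653, -0.3208, 0.1235]
ee_rot: [-1.57, 0.061, -0.06]
force: [0.3, 0.7, -5.1]
width: 0.739
```

Emit:
carry_out:
  steps: [0.6,0,-0.3,0,0,0.6,0,-0.5,0,0,0.6,0,-0.56,0,0,0.6,0,-0.56,0,0,0.6,0,-0.56,0,0,0.6,0,-0.56,0,0]

```text
clock: 31.3
position: [0.4659, -0.3738, 0.1236]
ee_rot: [-1.569, 0.058, -0.057]
force: [0.7, 0.2, -3.5]
width: 0.74
```

```bash
python3 st.py; python3 - <<'E'
from cart import *
I,D,c=shot("wrist","w13");cart(cloud(c,D),.465,-.375,.15,-4.2)
E
```

```text
[ 0.4659 -0.3738  0.1236] -4.2 [ 0.7  0.2 -3.5] 31.3
320 [ 437.  -229.4] [51.5  3.6] 13.1 local min [-62.9 134.5] max [-13.4 149.1]
```

View pics/w13.png

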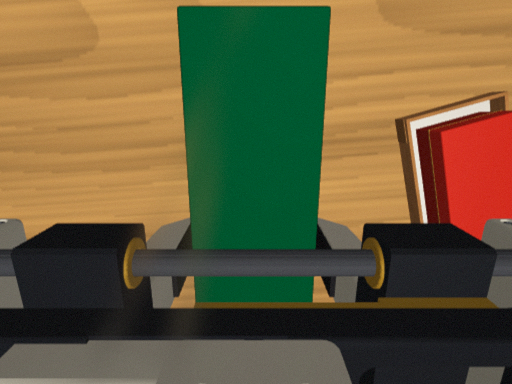

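The green box hides its carton and is aligned. Lowering.

Emit:
carry_out:
  steps: [0.6,0,-0.005,-0.3,0,0.6,0,-0.005,-0.6,0,0.6,0,-0.005,-0.75,0,0.6,0,-0.005,-0.85,0,0.6,0,-0.005,-0.92,0,0.6,0,-0.005,-0.94,0,0.6,0,-0.005,-0.94,0,0.6,0,-0.005,-0.94,0]

```text
clock: 32.15
position: [0.4657, -0.3768, 0.0305]
ee_rot: [-1.571, 0.058, -0.06]
force: [-0.0, -0.1, -3.8]
width: 0.737
```

Emit:
carry_out:
  steps: [0.6,0,0,-0.008,0,0.6,0,0,-0.016,0,0.6,0,0,-0.02,0,0.6,0,0,-0.02,0]

```text
clock: 32.55
position: [0.4653, -0.3765, 0.0278]
ee_rot: [-1.57, 0.059, -0.059]
force: [-0.0, 0.2, -3.9]
width: 0.74
```

Emit:
carry_out:
  steps: [0.6,0,0,-0.005,0,0.6,0,0,-0.01,0,0.6,0,0,-0.01,0,0.6,0,0,-0.01,0]

```text
clock: 32.95
position: [0.4653, -0.3765, 0.0277]
ee_rot: [-1.57, 0.059, -0.06]
force: [-2.5, 2.5, 7.8]
width: 0.734
```

Contact at the predicted height. Releasing, rising and checking everything.

Emit:
carry_out:
  steps: [0.6,0,0,0.003,0,0.76,0,0,0.003,0,0.82,0,0,0.003,0,0.9,0,0,0.006,0,0.95,0,0,0.006,0,0.95,0,0,0.006,0,0.95,0,0,0.2,0,0.95,0,0,0.5,0,1,0,0,0.9,0,1,0,0,1,0]

```text
clock: 33.95
position: [0.4669, -0.378, 0.1308]
ee_rot: [-1.573, 0.056, -0.064]
force: [0.8, -0.5, 0.2]
width: 0.996
```

Emit:
carry_out:
  steps: [1,-0.3,0.3,0.4,0,1,-0.6,0.6,0.8,0,1,-0.9,0.9,1,0,1,-0.9,0.9,1,0,1,-0.9,0.9,1,0,1,-0.9,0.9,1,0]

```text
clock: 34.55
position: [0.3758, -0.2868, 0.2264]
ee_rot: [-1.57, 0.059, -0.059]
force: [0.6, -0.5, -0.2]
width: 0.998
```

```bash
python3 st.py; python3 - <<'E'
from look import *
from hh import check
B=[("green",.465,-.376,.16,.035,.06),("red",.489,-.172,.13,.035,.06),("blue",.557,.019,.15,.035,.06)]
look(("wrist","w14"),B[:2]);look(("scene","c14"),B)
I,D,c=shot("side","s14");check(I,cloud(c,D),"side")
z=np.load("pics/c14.npz");check(z["I"],z["P"],"scene")
cv2.imwrite("pics/fin.png",np.vstack([cv2.resize(z["I"][100:300,130:450,::-1],(480,300)),cv2.resize(I[90:330,100:484,::-1],(480,300))]))
E
```

```text
[ 0.3758 -0.2868  0.2264] -4.31 [ 0.6 -0.5 -0.2] 34.55
wrist green 6152 [ 457.6 -375.8] [ 68.  217.6] 85.7 z [40.4 42.  43.5] tilt [-0.1 -0.2]
wrist red 2120 [ 489.1 -173. ] [150.9  62.2] 11.5 z [37.4 41.8 43.2] tilt [0.1 0.3]
scene green 665 [ 465.6 -369.5] [ 72.7 229.8] 86.7 z [35.5 39.3 43.5] tilt [-0.1  0.3]
scene red 516 [ 489.8 -168.7] [152.7  64. ] 11.3 z [35.6 39.7 43.8] tilt [-0.2  0.1]
scene blue 849 [558.7  21.8] [188.2  66.1] 9.1 z [36.  40.  43.9] tilt [0. 0.]
side slope 37.5 updir -12.1
((-2.484943389892578, 0.7576484680175781), (117.11454772949219, 59.58051681518555), 0.061217691749334335) normal off mm 24.29598080249118
scene slope 37.1 updir -15.3
((-0.8481979370117188, 2.9060935974121094), (56.43531799316406, 117.08560943603516), 88.00984954833984) normal off mm 24.383445199870103
```

View pics/fin.png

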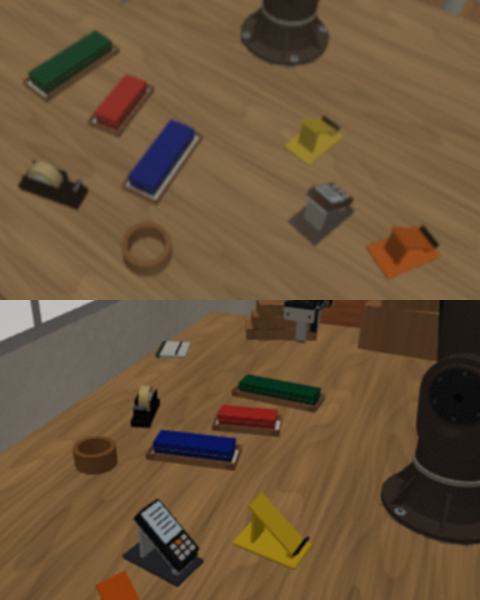

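All pieces are in place and nothing else has moved. Handing in.

```bash
python3 -c "
from cell import arm
print(arm.sign_off())"
```

```text
the job is handed in; nothing more can be done
None
```

The order is packed and handed in at about 35 s on the robot clock, within the 118 s limit. The sign-off gives no verdict.

- **Handheld:** I pivoted it in a light grip against the slope, eased it down toward the lip and released it there. In the last side view it lies flat at 37.5°, less than 1° out of square, screen out with the keypad end at the lip. Its centre reads about 2.5 mm down-slope of the nominal home and under 1 mm off to the side.
- **Gift boxes:** Red, blue and green, in that order, were each lowered until the floor of the carton pushed back, at the heights I predicted, then released. Their tops read about 42 mm in the wrist view (43 mm nominal), tilted less than 1° and aligned with their cartons.
- **Left alone:** The tape dispenser, tape roll and look-alike stands were not touched and look unmoved in the final pictures. I did not measure their positions again.

Two things disagreed or were not seen:
- The scene camera reads 2–6 mm off sideways from the wrist camera, and it gave the handheld direction about 3° off. I trusted the closer views.
- The blue and green boxes hid their cartons while being lowered, so those placements relied on measurements taken just before. The final pictures show each box inside its carton's walls.

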